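# Post the spent pill cassette into the returns box

### The job

Take the spent blue pill cassette with the orange tab out of the stand in the bamboo tray and post it upright, foot first, through the narrow slot in the returns box's loose sliding lid. The lid is rarely centred on the box, so feel gently for the slot, then push the cassette steadily down past the sprung catches until all of it has dropped inside, never forcing it against the box. Leave the glasses and everything else on the ledge standing where they are.

Things in the scene. Friction and masses are not known exactly. Their poses are not given: they have to be found in the camera images.
- tray: Low bamboo tray, 160 (its x) x 270 (its y) mm, fixed to the ledge, rim 16 mm high. Origin: centre of its underside. Near its -y end is a slotted wooden stand, top 32 mm above the ledge, in which the cassette stands upright; the two glasses stand (66 mm high over the ledge) in the +y half.
- cassette: Flat rigid cassette, 50 to 85 g, upright in the stand's slot, 6 mm above the ledge. 9 mm thick along its x everywhere. Origin: centre of its bottom edge; z up to the tab. Blue body 64 mm wide (y) from 18 to 55 mm above the origin; below, the foot tapers to 43 mm wide; above, an orange tab 36 mm wide from 55 to 95 mm: grip it across the 9 mm.
- tab_top (a point): Centre of the upper edge of the cassette's tab, 95 mm above its origin.
- returns_box: Sage green box with one clear wall, 100 (x) x 104 (y) x 132 mm high, fixed to the ledge, with a white sliding lid whose flat top is 140 mm above the ledge. Origin: centre of its underside. Contact between cassette and box (lid included), or fingers and box, must stay under 22 N.
- lid_level (a point): Point straight over the box's origin, level with the lid's top; it does not follow the lid. Lid 122 x 112 mm with one dark-edged slot at its centre, 12 mm wide (box's x), 70 mm long (box's y). It stands up to 14 mm off-centre either way along the box's x: not reported, to be felt or seen. It yields sideways at 8 N; its cushioned top gives 0.4 mm per N, up to 6 mm.
- catches (a point): Point over the box's origin at the catches' height, 20 mm below the lid's top: a sprung round nub stands 7 mm out of each short end of the slot's 28 mm deep throat. Pushing the cassette between them takes up to about 14 N, then some 3 to 6 N; let go, it stays held. With about 20 mm of tab left above the lid it drops by itself. Push that last part on the tab's edge with closed fingers: they do not fit in the slot.
- glass_a: Green soju glass, 48 mm wide, 60 mm high, standing on the tray; origin centre of its underside. Leave alone.
- glass_b: The second, equal soju glass on the tray. Leave alone.
- brush_cup: White ceramic cup with two toothbrushes, 72 mm wide, 175 mm high overall; origin centre of its underside. Leave alone.
- soap_dish: Chrome soap dish with soap, 85 x 120 x 30 mm; origin centre of its underside. Leave alone.
- pill_organiser: White pill organiser with seven closed lids, 45 x 160 x 28 mm; origin centre of its underside. Leave alone.
- lotion: Lotion bottle, 54 mm wide, 130 mm high; origin centre of its underside. Leave alone.
Things that resemble listed ones, but are neither listed nor needed, are in the scene too. There is more than one size of the returns_box; the job needs the middle-sized.

How it is judged:
By the outcome, as a careful person would: the job done as asked, in the order asked, and still so for the second after the job is handed in, with the robot touching nothing.
It also fails if it takes over 72 s, if anything falls off the work surface, if the arm or the gripper's body presses on something with over 40 N, if the wrist force passes 120 N, or if a joint passes its speed limit or range.

### The arm

A 6-joint arm with a two-finger parallel gripper is mounted at the origin on the work surface. World frame = base frame: x ahead of the robot, y to its left, z up, the work surface at z = 0. Lengths are in m, angles in rad, forces in N, time in s.
With the tool pointing down it reaches from about 0.35 to 0.85 m from the base axis. Payload 8.1 kg.
Tool frame: the origin (TCP) lies midway between the tips of the shut fingers; the grasp point (between the pads) lies 19 mm behind it; z points along the fingers, y is the line along which they close (so a half turn about z gives the same grasp; the last joint's range is limited). The gripper opens to 85 mm and grips with 20 to 120 N. Pads are 22 mm wide; open, the fingers measure 114 mm over their backs; the gripper's body (76 mm by 85 mm) begins 54 mm behind the grasp point. The pads swing forward as they close: fully open they stand 13 mm farther back than shut.
Start: joints at [1.046, 0.13, 1.488, -0, 1.523, -0.085], TCP at [0.255, 0.543, 0.231] pointing down, gripper open.
Joint ranges: [-2.96, 2.96], [-0.89, 2.26], [0.02, 2.5], [-1.34, 4.48], [0, 2.73], [-2.66, 2.66]. Speed limits (rad/s): [2.39, 2.39, 2.79, 3.14, 3.14, 3.14].

### API

Orientations are given as [roll, pitch, yaw] about the fixed x, y, z axes, in that order (R = Rz(yaw) Ry(pitch) Rx(roll)).
In Python, from station import r gives the robot as it stands.
- The arm moves only by the tool apply_moves, never from a script. Its argument "steps" is a list of rows, each an object of numbers: "grip": the closure, from -1 (fully open) to 1 (shut), so that 0 is half open; "tx", "ty", "tz": the shift along the tool's x, y, z scaled (see below); "ax", "ay", "az": the turn, a rotation vector about the tool's x, y, z scaled (see below). A call has 1 to 8 rows; each row is the pose to reach, as a shift and turn from the pose commanded when the call began, along the tool's axes at that moment, turning the shorter way round; what a row does not reach only later rows make up. The controller multiplies each number of a shift by 0.15 m and each number of a turn by 180 degrees. A row lasts 1/10 s, in which the tool goes at most 50 mm and 8.59 degrees, less where a joint would pass 70% of its speed; a pose out of reach is approached as far as the arm can. A call with a number of a shift or a turn outside -1 to 1 is refused whole. A call with a gripper value outside its range is refused whole. The fingers move at their own pace and stop on an object; "newtons" is the grip in N (left out, the last holds). Time passes only in rows, so rows that repeat a pose let the fingers close. It gives the time, the measured TCP pose, the force, the opening and the grip force at its end, in the units of the state.
- r.state(): the state, without advancing time (a new reading comes with each control period).
- r.snapshot(name): name is "scene" or "top" or "wrist"; returns a dict with "img" (400x640x3 uint8, red, green, blue), "camera_matrix" (3x3 intrinsics, pixels), "k1" (the pictures are not rectified: a ray, as slopes to the right and down, at radius r is drawn at 1 + k1 r^2 times it, then the intrinsics apply), "R" (3x3) and "t" (3): a world point X has camera coordinates R X + t. Camera axes: x right, y down, z forward; pixel columns grow to the right and rows downward; lengths in m; the calibration is good to about 2 mm. A picture is of the moment at which its call begins. There is no depth.
- r.job_done(): hands the job in; it is judged then, once.
Trained networks look in a picture, given as the dict that the camera call returned (one of the last four; its "shot" number tells which), for a name from the list of things; names that differ only in an ending like _2 or _b are one class to them, and where a whole thing is asked for, a point or a joint stands for the part that bears it (a point fixed in the world has none). Each returns a list of dicts, best first, with "confidence" (0 to 1); they miss things now and then, are a little off and sometimes report something else, mostly with a low value. They report only what shows in the picture. A call takes as long as a camera call. They do not tell look-alikes from the thing itself.
- r.find_in(picture, query): "extent" ([left, top, right, bottom] in pixels, round what is visible of it).
- r.masks_of(picture, query): "mask" (400x640 bool, what is visible of it) and "extent" ([left, top, right, bottom] in pixels, round what is visible of it).
- r.pinpoint(picture, query): "pixel" ([column, row] in pixels: a listed point, or the origin of a listed thing).
The state is a dict: "clock": time; "joint_pos": joint angles; "qvel": joint speeds; "tau": joint torques, N m; "ee_pos": TCP position; "tool_rot": TCP orientation; "contact_force": force on the tool from outside, world axes, zero at the start; "wrist_torque": the same for the moment, N m; "opening": opening from 0.0 (shut) to 1.0 (fully open); "grasp_force": force on a finger pad.
Only numpy, scipy, OpenCV 4.12 (cv2) and the standard library are available. Lean on these libraries where they do the work, as an engineer would, in place of code of your own. Each camera call takes 0.05 s, during which the arm holds its last target. There are 200 camera calls.

## Working session

There is one attempt and no reset: what is moved stays moved. The work goes in short steps, Python scripts to look and compute and a tool call to move; the robot and the scene stay as the last step left them, time stands still between calls to the robot, and variables do not carry over. Pictures are saved under pics/ and viewed, at most 10 in all, crops included, and the job is handed in when it is done.

Besides the shell and the picture viewer there is one more tool, called after "Emit:" in YAML: its name, and indented under it one key for each argument. apply_moves: Moves the arm, as the interface text tells. Shifts and turns lie within -1 to 1; 1 stands for 0.15 m of shift or 180 degrees of turn. Its arguments: {"type":"object","properties":{"steps":{"type":"array"},"newtons":{"type":"number"}},"required":["steps"]}

```bash
mkdir -p pics; cat > h.py <<'E'
import numpy as np, cv2
from station import r
def ray(s,px):
    K=np.array(s["camera_matrix"]);k=s["k1"]
    d=np.array([(px[0]-K[0,2])/K[0,0],(px[1]-K[1,2])/K[1,1]]);u=d.copy()
    for _ in range(20): u=d/(1+k*(u@u))
    R=np.array(s["R"]);return -R.T@np.array(s["t"]),R.T@np.array([u[0],u[1],1])
def at(s,px,z):
    c,d=ray(s,px);return c+d*(z-c[2])/d[2]
def proj(s,X):
    R=np.array(s["R"]);c=R@np.array(X)+np.array(s["t"]);u=c[:2]/c[2];u=u*(1+s["k1"]*(u@u))
    K=np.array(s["camera_matrix"]);return np.array([K[0,0]*u[0]+K[0,2],K[1,1]*u[1]+K[1,2]])
def save(s,n,crop=None,f=1):
    im=s["img"][:,:,::-1]
    if crop: a,b,c,d=crop; im=im[b:d,a:c]
    cv2.imwrite("pics/"+n+".png",cv2.resize(im,None,fx=f,fy=f,interpolation=cv2.INTER_CUBIC))
E
python3 - <<'E'
from h import *
for n in("top","scene"):
    s=r.snapshot(n);save(s,n+"0")
    c,_=ray(s,(320,200));print(n,"cam",c.round(3))
    for q in("returns_box","cassette","tray"):
        print(q,[(d["confidence"],np.round(d["extent"])) for d in r.find_in(s,q)][:4])
    for q,z in(("returns_box",0),("lid_level",.14),("tab_top",.101),("tray",0),("catches",.12)):
        print(q,[(d["confidence"],np.round(d["pixel"],1),at(s,d["pixel"],z).round(3)) for d in r.pinpoint(s,q)][:4])
print(r.state())
E
```

```text
top cam [0.32 0.01 1.29]
returns_box [(0.89, array([183., 253., 273., 350.])), (0.79, array([232., 188., 286., 243.])), (0.62, array([182., 184., 220., 222.])), (0.42, array([393., 218., 409., 230.]))]
cassette [(0.72, array([372., 239., 387., 258.])), (0.33, array([410., 110., 450., 156.]))]
tray [(0.78, array([358., 206., 459., 273.]))]
returns_box [(0.98, array([241., 298.]), array([0.279, 0.235, 0.   ])), (0.74, array([209.1, 207.1]), array([0.532, 0.339, 0.   ])), (0.71, array([263. , 218.1]), array([0.503, 0.183, 0.   ]))]
lid_level [(0.94, array([255.7, 211.8]), array([0.499, 0.183, 0.14 ])), (0.8, array([194.2, 199.3]), array([0.528, 0.343, 0.14 ])), (0.72, array([224.1, 303.2]), array([0.27 , 0.251, 0.14 ]))]
tab_top [(0.65, array([441.5, 241.2]), array([ 0.438, -0.293,  0.101]))]
tray [(0.74, array([405.9, 237.8]), array([ 0.455, -0.221,  0.   ])), (0.2, array([292.2, 143.1]), array([0.726, 0.106, 0.   ]))]
catches [(0.94, array([227.4, 300.5]), array([0.276, 0.247, 0.12 ])), (0.73, array([198.5, 200.9]), array([0.528, 0.337, 0.12 ])), (0.72, array([260. , 211.3]), array([0
[... 1121 characters left out ...]
lock': 0.9, 'joint_pos': array([ 1.04562189e+00,  1.30392864e-01,  1.48819390e+00,  1.42033531e-05,
        1.52301159e+00, -8.54109248e-02]), 'qvel': array([ 2.87877804e-05,  5.17557350e-04, -9.98597212e-04, -6.14551816e-04,
       -1.56407091e-03,  9.76594557e-04]), 'tau': array([-1.66328697e-03, -5.69317961e+01, -5.00866055e+01, -3.01485925e-04,
        1.11572703e-03,  4.88346745e-05]), 'ee_pos': array([0.25541832, 0.54292383, 0.23129984]), 'tool_rot': array([-3.14158818e+00, -1.46216736e-05,  2.70182846e+00]), 'contact_force': array([ 0.20391835,  0.26167377, -0.36285806]), 'wrist_torque': array([ 0.00254512, -0.0549094 ,  0.01916566]), 'grasp_force': 0.0, 'opening': 1.0008468909768284}
```

View pics/top0.png

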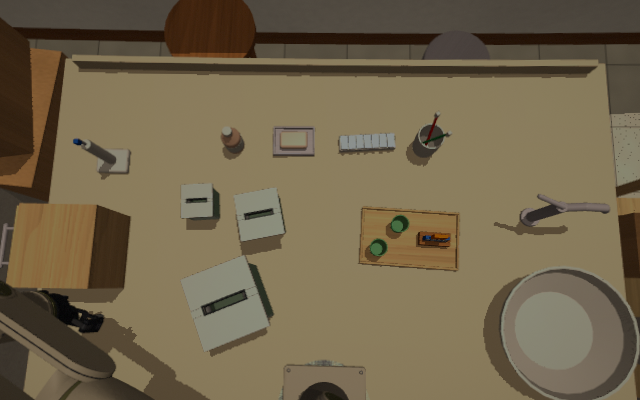

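```bash
python3 - <<'E'
import cv2,numpy as np
a=cv2.imread("pics/top0.png")[180:280,360:470];b=cv2.imread("pics/scene0.png")[150:235,165:285]
c=cv2.imread("pics/top0.png")[180:260,175:295]
o=[cv2.resize(x,(400,int(400*x.shape[0]/x.shape[1])),interpolation=2) for x in(a,b,c)]
h=300;W=np.zeros((600,800,3),np.uint8)
W[:283,:400]=o[1][:283];W[:363,400:]=o[0][:363];W[300:566,:400]=o[2][:266]
cv2.imwrite("pics/crops.png",W)
E
```

```text
(no output)
```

View pics/crops.png

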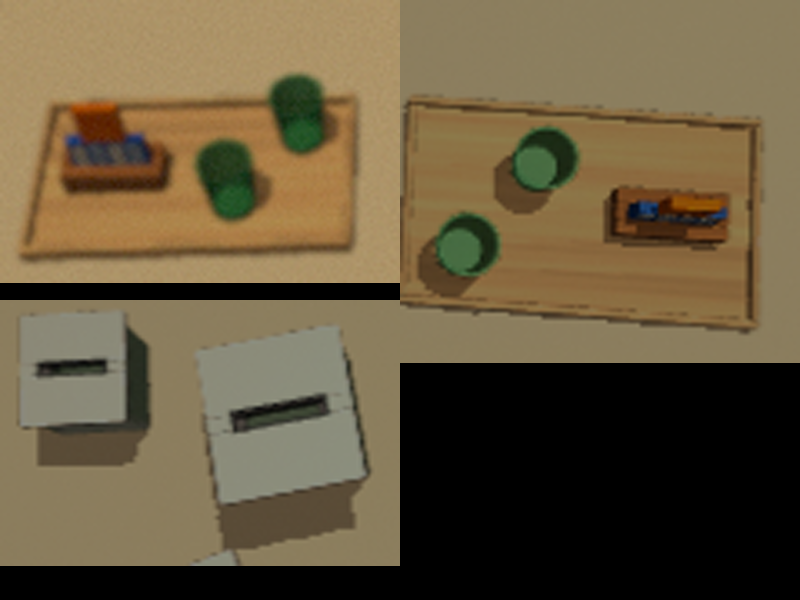

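Candidates: three boxes, small (200,201), middle (260,215) and large (225,302), so I choose the middle one. The only cassette is at (436,240) in the stand, with an orange tab and blue body, and the crop confirms it. I'll go over the middle box first for a wrist view.

Emit:
apply_moves:
  steps:
    - {"tx":-0.3,"ty":-0.18,"tz":-0.25,"grip":-1}
    - {"tx":-0.6,"ty":-0.36,"tz":-0.5,"grip":-1}
    - {"tx":-0.84,"ty":-0.5,"tz":-0.6,"grip":-1}
    - {"tx":-0.84,"ty":-0.5,"tz":-0.6,"grip":-1}

```text
schema error: expected keys grip, tx, ty, tz, ax, ay, az
```

Emit:
apply_moves:
  steps:
    - {"tx":-0.3,"ty":-0.18,"grip":-1}
    - {"tx":-0.6,"ty":-0.36,"grip":-1}
    - {"tx":-0.84,"ty":-0.5,"grip":-1}
    - {"tx":-0.84,"ty":-0.5,"grip":-1}

```text
schema error: expected keys grip, tx, ty, tz, ax, ay, az
```

Emit:
apply_moves:
  steps:
    - {"tx":-0.3,"ty":-0.18,"az":0.045,"grip":-1}
    - {"tx":-0.6,"ty":-0.36,"az":0.09,"grip":-1}
    - {"tx":-0.84,"ty":-0.5,"az":0.135,"grip":-1}
    - {"tx":-0.84,"ty":-0.5,"az":0.18,"grip":-1}
    - {"tx":-0.84,"ty":-0.5,"az":0.225,"grip":-1}
    - {"tx":-0.84,"ty":-0.5,"az":0.27,"grip":-1}
    - {"tx":-0.84,"ty":-0.5,"az":0.302,"grip":-1}
    - {"tx":-0.84,"ty":-0.5,"az":0.302,"grip":-1}

```text
schema error: expected keys grip, tx, ty, tz, ax, ay, az
```

```bash
python3 - <<'E'
from h import *
s=r.snapshot("wrist");save(s,"w1")
c,d=ray(s,(320,200));print(c.round(3),d.round(3))
for q,z in(("lid_level",.14),("returns_box",0)):
    print(q,[(d["confidence"],np.round(d["pixel"],1),at(s,d["pixel"],z).round(4)) for d in r.pinpoint(s,q)][:3])
st=r.state();print(st["clock"],st["ee_pos"],st["tool_rot"])
E
```

```text
[0.181 0.577 0.375] [ 0.297 -0.129 -0.946]
lid_level []
returns_box [(0.74, array([ 98.8, 274.1]), array([0.2702, 0.2377, 0.    ]))]
1.05 [0.25542371 0.54290969 0.23128298] [-3.14155007e+00 -4.80881956e-08  2.70182785e+00]
```

View pics/w1.png

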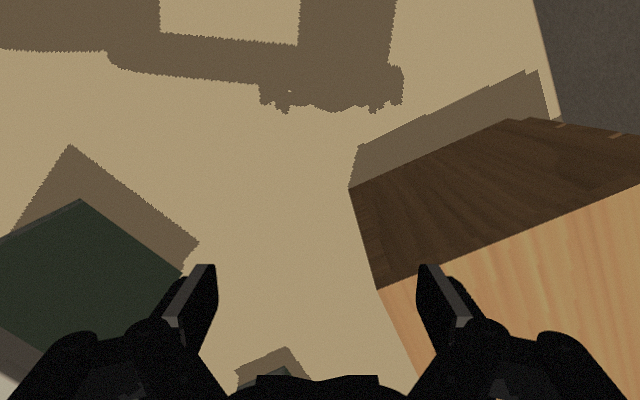

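The moves were refused because every row needs all seven keys. The wrist view is still the start pose: fingers at the bottom, large box at the left (80,260). I'll resend.

Emit:
apply_moves:
  steps:
    - {"tx":-0.3,"ty":-0.18,"tz":-0.25,"ax":0,"ay":0,"az":0,"grip":-1}
    - {"tx":-0.6,"ty":-0.36,"tz":-0.5,"ax":0,"ay":0,"az":0,"grip":-1}
    - {"tx":-0.84,"ty":-0.5,"tz":-0.6,"ax":0,"ay":0,"az":0,"grip":-1}
    - {"tx":-0.84,"ty":-0.5,"tz":-0.6,"ax":0,"ay":0,"az":0,"grip":-1}

```text
clock: 1.45
ee_pos: [0.3397, 0.4196, 0.3245]
tool_rot: [3.138, 0.002, 2.7]
contact_force: [0.3, 0.7, 0.0]
opening: 1.0
grasp_force: 0.0
```

Emit:
apply_moves:
  steps:
    - {"tx":-0.3,"ty":-0.18,"tz":0,"ax":0,"ay":0,"az":0,"grip":-1}
    - {"tx":-0.6,"ty":-0.36,"tz":0,"ax":0,"ay":0,"az":0,"grip":-1}
    - {"tx":-0.84,"ty":-0.5,"tz":0,"ax":0,"ay":0,"az":0,"grip":-1}
    - {"tx":-0.84,"ty":-0.5,"tz":0,"ax":0,"ay":0,"az":0,"grip":-1}

```text
clock: 1.85
ee_pos: [0.4224, 0.2955, 0.3214]
tool_rot: [-3.141, 0.002, 2.696]
contact_force: [-0.0, 1.2, 0.6]
opening: 0.999
grasp_force: 0.0
```

Emit:
apply_moves:
  steps:
    - {"tx":-0.3,"ty":-0.18,"tz":0,"ax":0,"ay":0,"az":0.045,"grip":-1}
    - {"tx":-0.6,"ty":-0.36,"tz":0,"ax":0,"ay":0,"az":0.09,"grip":-1}
    - {"tx":-0.84,"ty":-0.5,"tz":0,"ax":0,"ay":0,"az":0.135,"grip":-1}
    - {"tx":-0.84,"ty":-0.5,"tz":0,"ax":0,"ay":0,"az":0.18,"grip":-1}
    - {"tx":-0.84,"ty":-0.5,"tz":0,"ax":0,"ay":0,"az":0.225,"grip":-1}
    - {"tx":-0.84,"ty":-0.5,"tz":0,"ax":0,"ay":0,"az":0.27,"grip":-1}
    - {"tx":-0.84,"ty":-0.5,"tz":0,"ax":0,"ay":0,"az":0.302,"grip":-1}
    - {"tx":-0.84,"ty":-0.5,"tz":0,"ax":0,"ay":0,"az":0.302,"grip":-1}

```text
clock: 2.65
ee_pos: [0.5016, 0.1789, 0.3213]
tool_rot: [-3.142, -0.0, 1.752]
contact_force: [0.5, 0.3, -0.3]
opening: 0.999
grasp_force: 0.0
```

```bash
python3 - <<'E'
from h import *
s=r.snapshot("wrist");save(s,"w2");np.save("w2.npy",s,allow_pickle=True)
c,d=ray(s,(320,200));print(c.round(3),d.round(3))
for q,z in(("lid_level",.14),("returns_box",0)):
    print(q,[(d["confidence"],np.round(d["pixel"],1),at(s,d["pixel"],z).round(4)) for d in r.pinpoint(s,q)][:3])
st=r.state();print(st["clock"],st["ee_pos"],st["tool_rot"])
E
```

```text
[0.486 0.259 0.465] [ 0.068 -0.316 -0.946]
lid_level [(0.74, array([311.4, 176.5]), array([0.4969, 0.1722, 0.14  ])), (0.69, array([17.3, 60.1]), array([0.2225, 0.2303, 0.14  ])), (0.19, array([231.9, 331.9]), array([ 0.4401, -0.0234,  0.14  ]))]
returns_box [(0.96, array([315.6, 146.3]), array([0.4997, 0.1773, 0.    ])), (0.93, array([149.5,  66.3]), array([0.2757, 0.2396, 0.    ]))]
2.8 [0.50154104 0.17873575 0.32128056] [-3.14151917e+00 -5.75048709e-05  1.75633576e+00]
```

View pics/w2.png

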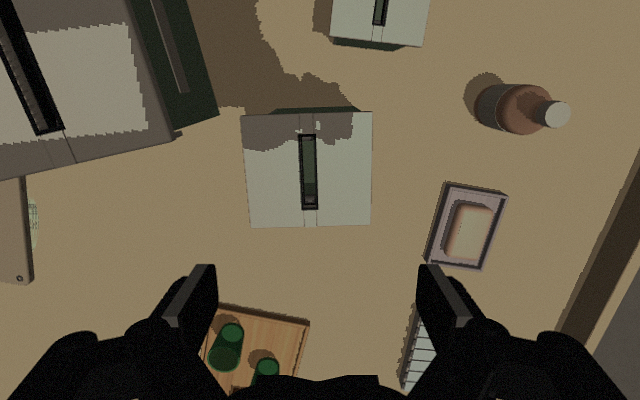

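The wrist view shows the middle box's lid, roughly (241,117) to (371,225), with its dark slot from (299,134) to (317,209). The large box is upper left and the small one at the top. I'll measure the lid and slot corners.

```bash
python3 - <<'E'
from h import *
s=np.load("w2.npy",allow_pickle=True).item()
im=s["img"].astype(int);g=im.sum(2)
sub=(g[125:222,285:330]<120).astype(np.uint8)
n,l,stt,ce=cv2.connectedComponentsWithStats(sub)
k=1+np.argmax(stt[1:,4]);m=(l==k);print(stt[k],ce[k])
ys,xs=np.nonzero(m)
pts=np.array([at(s,(x+285,y+125),.14)[:2] for x,y in zip(xs,ys)]).astype(np.float32)
h=cv2.minAreaRect(pts*1000);print("slot",h, cv2.boxPoints(h).round(1).tolist())
for p in((241,117),(372,112),(371,224),(250,227)): print(at(s,p,.14)[:2].round(4))
for p in((299,134),(316,134),(317,209),(303,210)): print(at(s,p,.14)[:2].round(4))
print("\n".join(" ".join("%3d"%(v//3) for v in g[y,292:324]) for y in(133,150,170,190,208)))
E
```

```text
[ 13   9  20  76 669] [22.78923767 50.73991031]
slot ((493.11419677734375, 175.29261779785156), (16.238727569580078, 74.68948364257812), 12.220848083496094) [[477.29998779296875, 210.10000610351562], [493.1000061035156, 137.10000610351562], [509.0, 140.5], [493.1000061035156, 213.5]]
[0.4236 0.216 ]
[0.5406 0.242 ]
[0.5649 0.1342]
[0.445  0.1089]
[0.4785 0.2103]
[0.494  0.2131]
[0.5083 0.1403]
[0.4948 0.1367]
 78  79  80  78  81  78  76  68  69  74  80  83  85  79  85  83  81  81  80  83  84  60  62  60  80  81  80  77  80  81  82  82
139 138 138 140 139 144  85  27  32  23  27  49  54  58  58  61  53  60  58  52  59  55  37  18  67 132 140 138 139 138 136 137
137 138 135 134 140 140 141  85  26  20   9  36  54  60  57  61  56  55  56  59  60  57  43  25   5 129 140 141 141 136 138 138
136 136 136 135 135 136 140 142  81  25  43  26  18  28  40  35  33  37  38  32  28  38  37  27  19  38 130 138 140 136 138 135
136 134 134 137 133 132 131 138 142  71   8  17  13  20  13  13  19  17  16   8  17  20  14  22  12  13  98 134 138 139 137 138
```

Emit:
apply_moves:
  steps:
    - {"tx":-0.3,"ty":-0.1,"tz":0,"ax":0,"ay":0,"az":0,"grip":-1}
    - {"tx":-0.6,"ty":-0.2,"tz":0,"ax":0,"ay":0,"az":0,"grip":-1}
    - {"tx":-0.92,"ty":-0.3,"tz":0,"ax":0,"ay":0,"az":0,"grip":-1}

```text
clock: 3.1
ee_pos: [0.482, 0.0341, 0.3213]
tool_rot: [3.141, 0.0, 1.758]
contact_force: [1.7, -0.7, -0.1]
opening: 1.001
grasp_force: 0.0
```

Emit:
apply_moves:
  steps:
    - {"tx":-0.3,"ty":-0.1,"tz":0,"ax":0,"ay":0,"az":0,"grip":-1}
    - {"tx":-0.6,"ty":-0.2,"tz":0,"ax":0,"ay":0,"az":0,"grip":-1}
    - {"tx":-0.92,"ty":-0.3,"tz":0,"ax":0,"ay":0,"az":0,"grip":-1}

```text
clock: 3.4
ee_pos: [0.4627, -0.1102, 0.3216]
tool_rot: [3.141, 0.0, 1.756]
contact_force: [1.4, -0.1, -0.8]
opening: 1.006
grasp_force: 0.0
```

Emit:
apply_moves:
  steps:
    - {"tx":-0.3,"ty":-0.1,"tz":0.1,"ax":0,"ay":0,"az":0.04,"grip":-1}
    - {"tx":-0.6,"ty":-0.2,"tz":0.2,"ax":0,"ay":0,"az":0.08,"grip":-1}
    - {"tx":-0.92,"ty":-0.3,"tz":0.4,"ax":0,"ay":0,"az":0.08,"grip":-1}
    - {"tx":-0.92,"ty":-0.3,"tz":0.4,"ax":0,"ay":0,"az":0.08,"grip":-1}
    - {"tx":-0.92,"ty":-0.3,"tz":0.4,"ax":0,"ay":0,"az":0.08,"grip":-1}

```text
clock: 3.9
ee_pos: [0.443, -0.2533, 0.2598]
tool_rot: [-3.139, -0.002, 1.501]
contact_force: [0.3, 0.4, -0.1]
opening: 1.001
grasp_force: 0.0
```

```bash
python3 - <<'E'
from h import *
s=r.snapshot("wrist");save(s,"w3");np.save("w3.npy",s,allow_pickle=True)
for q,z in(("tab_top",.101),("cassette",.006),("tray",0)):
    print(q,[(d["confidence"],np.round(d["pixel"],1),at(s,d["pixel"],z).round(4)) for d in r.pinpoint(s,q)][:3])
h=cv2.cvtColor(s["img"],cv2.COLOR_RGB2HSV)
m=((h[:,:,0]<16)&(h[:,:,1]>215)&(h[:,:,2]>70)).astype(np.uint8)
n,l,stt,ce=cv2.connectedComponentsWithStats(m)
for k in np.argsort(-stt[1:,4])[:4]+1: print(stt[k],ce[k])
st=r.state();print(st["clock"],st["ee_pos"],st["tool_rot"])
E
```

```text
tab_top [(0.82, array([326.5, 216.7]), array([ 0.4485, -0.2921,  0.101 ])), (0.57, array([352.8, 100.9]), array([ 0.4769, -0.1894,  0.101 ]))]
cassette [(0.88, array([327.7, 188.3]), array([ 0.4522, -0.2934,  0.006 ])), (0.29, array([5.799e+02, 5.000e-01]), array([ 0.7229, -0.1099,  0.006 ]))]
tray [(0.58, array([324.3, 131.3]), array([ 0.4524, -0.2266,  0.    ])), (0.25, array([354.2, 100.8]), array([ 0.488 , -0.1951,  0.    ])), (0.23, array([291.6,  46. ]), array([ 0.4232, -0.1335,  0.    ]))]
[324 202   1   1   1] [324. 202.]
[325 219   1   1   1] [325. 219.]
4.1 [ 0.44496274 -0.25160828  0.26265794] [3.13971150e+00 7.21188078e-04 1.50414401e+00]
```

View pics/w3.png

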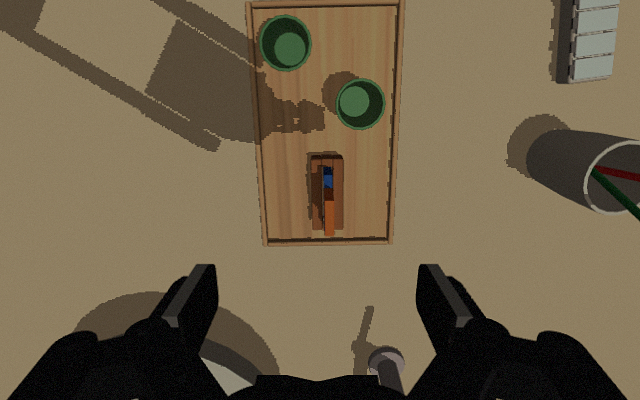

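The cassette stands in the stand with its orange tab at (324–335, 200–236), and the glasses are at (285,43) and (360,104). I'll zoom in numerically on the tab's top edge.

```bash
python3 - <<'E'
from h import *
s=np.load("w3.npy",allow_pickle=True).item()
im=s["img"].astype(int)
for y in range(194,244,4): print(y," ".join("%3d,%2d,%2d"%tuple(im[y,x]) for x in range(319,341,1)))
for y0 in(.018,-.018):
  for x0 in(-.0045,.0045):
    for z in (.101,.061):
      a=np.deg2rad(-3.7);c=np.array([.4485,-.2921])
      p=c+[np.cos(a)*x0-np.sin(a)*y0,np.sin(a)*x0+np.cos(a)*y0];print(x0,y0,z,proj(s,[*p,z]).round(1))
for y in range(20,250,25): print(y,[at(s,(x,y),.016)[:2].round(4).tolist() for x in ()])
# tray edges
for p in((248,5),(403,2),(391,242),(265,244)): print(at(s,p,.016)[:2].round(4))
for p in((324.5,168),(332.5,168)): print(at(s,p,.061)[:2].round(4))
save(s,"w3c",(290,145,370,250),6)
E
```

```text
194  63,36,23  59,34,18  47,25,16  87,67,42  67,51,33  58,28,18  58,22,10  56,26,10  58,29,15  60,27,16  60,28,11  54,16, 3  53,20, 3  61,29,19  88,52,28 111,65,39 110,65,33 110,67,36 108,64,33 107,66,38 106,65,36 106,61,35
198  60,33,18  60,37,23  48,24, 1  87,62,37  62,51,43  54,29,20  55,25, 3  52,21, 4  57,24, 5  54,18, 4  52,13, 5  54,18, 3  55,20, 3  57,27,16  67,35,16 109,72,42 111,67,36 108,62,35 113,70,42 107,65,37 111,70,43 105,64,38
202  58,36,14  55,33,18  53,38,28  85,64,41  46,39,28  81,33,11 136,71,31 143,74,30 143,79,39 142,76,35 142,77,35 143,77,35 141,73,30 139,74,35 144,72,30 120,65,37 115,72,42 114,70,40 109,67,38 105,65,37 106,66,36 101,60,36
206  53,30,15  59,33,20  45,24, 3  69,51,33  80,73,64  83,44,30 133,67,27 142,75,33 138,70,27 141,72,32 138,73,30 142,75,33 140,74,33 140,76,35 142,69,33 117,65,37 112,69,41 109,67,41 109,66,35 108,65,37 105,61,30 104,61,36
210  55,33,18  59,36,21  53,33,19  71,51,32  75,65,51  74,40,19 131,69,29 142,74,30 142,76,35 142,77,35 138,71,28 141,75,35 141,74,33 142,79,34 140,66,23 118,72,41 111,69,42 115,72,45 107,66,36 110,69,45 
[... 1594 characters left out ...]
4,31  56,44,29
242 133,101,67 134,100,70 107,84,51 100,76,48 131,98,66 135,102,71 136,104,68 138,103,69 136,100,66 134,101,67 136,102,69 132,97,64 136,104,69 136,101,65 135,101,67 138,106,70 135,101,67 138,104,70 139,103,70 141,105,72 140,105,72 141,106,71
-0.0045 0.018 0.101 [321.7 198.4]
-0.0045 0.018 0.061 [321.2 186.1]
0.0045 0.018 0.101 [331.5 198.4]
0.0045 0.018 0.061 [330. 186.]
-0.0045 -0.018 0.101 [321.7 234.4]
-0.0045 -0.018 0.061 [321.3 218.7]
0.0045 -0.018 0.101 [331.2 234.3]
0.0045 -0.018 0.061 [329.8 218.6]
20 []
45 []
70 []
95 []
120 []
145 []
170 []
195 []
220 []
245 []
[ 0.3842 -0.0941]
[ 0.5385 -0.1022]
[ 0.5254 -0.3644]
[ 0.3709 -0.3565]
[ 0.4497 -0.2551]
[ 0.4577 -0.2557]
```

View pics/w3c.png

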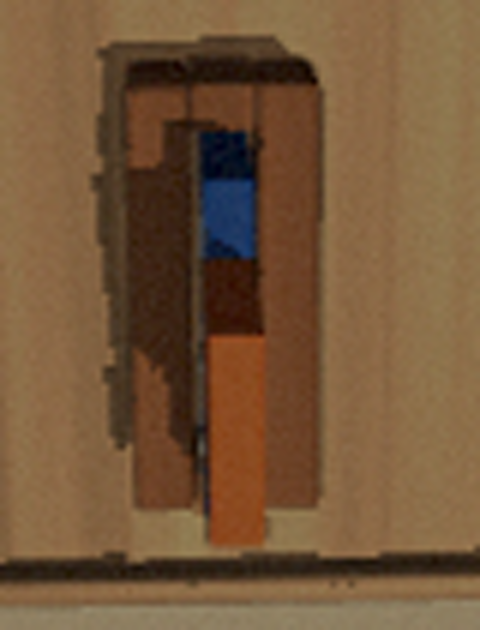

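Emit:
apply_moves:
  steps:
    - {"tx":-0.277,"ty":0.06,"tz":0,"ax":0,"ay":0,"az":0,"grip":-1}
    - {"tx":-0.277,"ty":0.06,"tz":0.3,"ax":0,"ay":0,"az":0,"grip":-1}
    - {"tx":-0.277,"ty":0.06,"tz":0.6,"ax":0,"ay":0,"az":0,"grip":-1}
    - {"tx":-0.277,"ty":0.06,"tz":0.7,"ax":0,"ay":0,"az":0,"grip":-1}
    - {"tx":-0.277,"ty":0.06,"tz":0.7,"ax":0,"ay":0,"az":0,"grip":-1}
    - {"tx":-0.277,"ty":0.06,"tz":0.7,"ax":0,"ay":0,"az":0,"grip":-1}

```text
clock: 4.7
ee_pos: [0.4513, -0.2947, 0.1586]
tool_rot: [3.14, 0.001, 1.503]
contact_force: [0.0, 0.7, 0.4]
opening: 0.999
grasp_force: 0.0
```

```bash
python3 - <<'E'
from h import *
st=r.state();print(st["clock"],st["ee_pos"],st["tool_rot"],st["contact_force"])
s=r.snapshot("wrist");save(s,"w4")
im=s["img"].astype(int);m=(im[:,:,0]>115)&(im[:,:,1]<85)&(im[:,:,2]<45)
m=m.astype(np.uint8);n,l,t,ce=cv2.connectedComponentsWithStats(m)
for k in np.argsort(-t[1:,4])[:3]+1: print(t[k],ce[k],at(s,(t[k][0]+t[k][2]/2-.5,t[k][1]+t[k][3]/2-.5),.101))
E
```

```text
4.7 [ 0.45130715 -0.29472499  0.15861029] [3.13955429e+00 1.42109205e-03 1.50304899e+00] [0.00440838 0.74740443 0.38346168]
[310 218  14  26 355] [316.63661972 230.56056338] [ 0.45016194 -0.3026617   0.101     ]
[297 200   6  24  59] [299.05084746 210.42372881] [ 0.44054549 -0.28918242  0.101     ]
[326 173   7  24  54] [327.42592593 184.55555556] [ 0.4597103  -0.27307056  0.101     ]
```

View pics/w4.png

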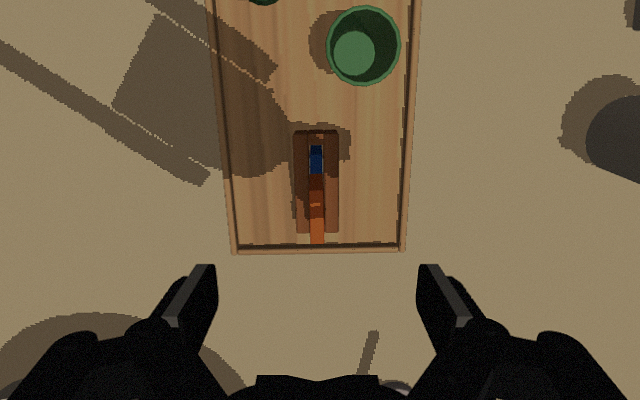

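Tab at column 317, centred between the fingers (205–430), and aligned. I'll descend and grip.

Emit:
apply_moves:
  steps:
    - {"tx":0,"ty":0,"tz":0.2,"ax":0,"ay":0,"az":0,"grip":-1}
    - {"tx":0,"ty":0,"tz":0.4,"ax":0,"ay":0,"az":0,"grip":-1}
    - {"tx":0,"ty":0,"tz":0.61,"ax":0,"ay":0,"az":0,"grip":-1}
    - {"tx":0,"ty":0,"tz":0.61,"ax":0,"ay":0,"az":0,"grip":-1}
    - {"tx":0,"ty":0,"tz":0.61,"ax":0,"ay":0,"az":0,"grip":0.5}
    - {"tx":0,"ty":0,"tz":0.61,"ax":0,"ay":0,"az":0,"grip":1}
    - {"tx":0,"ty":0,"tz":0.61,"ax":0,"ay":0,"az":0,"grip":1}
    - {"tx":0,"ty":0,"tz":0.61,"ax":0,"ay":0,"az":0,"grip":1}
  newtons: 70

```text
clock: 5.55
ee_pos: [0.4511, -0.2955, 0.0666]
tool_rot: [3.139, 0.002, 1.502]
contact_force: [0.3, 0.4, -0.2]
opening: 0.334
grasp_force: 0.0
```

Emit:
apply_moves:
  steps:
    - {"tx":0,"ty":0,"tz":0,"ax":0,"ay":0,"az":0,"grip":1}
    - {"tx":0,"ty":0,"tz":0,"ax":0,"ay":0,"az":0,"grip":1}
    - {"tx":0,"ty":0,"tz":0,"ax":0,"ay":0,"az":0,"grip":1}
    - {"tx":0,"ty":0,"tz":0,"ax":0,"ay":0,"az":0,"grip":1}
    - {"tx":0,"ty":0,"tz":0,"ax":0,"ay":0,"az":0,"grip":1}
    - {"tx":0,"ty":0,"tz":0,"ax":0,"ay":0,"az":0,"grip":1}
  newtons: 70

```text
clock: 6.15
ee_pos: [0.4506, -0.2951, 0.0657]
tool_rot: [3.141, 0.001, 1.502]
contact_force: [-0.3, 0.9, 5.5]
opening: 0.094
grasp_force: 68.9
```

Emit:
apply_moves:
  steps:
    - {"tx":0,"ty":0,"tz":-0.1,"ax":0,"ay":0,"az":0,"grip":1}
    - {"tx":0,"ty":0,"tz":-0.25,"ax":0,"ay":0,"az":0,"grip":1}
    - {"tx":0,"ty":0,"tz":-0.5,"ax":0,"ay":0,"az":0,"grip":1}
    - {"tx":0,"ty":0,"tz":-0.75,"ax":0,"ay":0,"az":0,"grip":1}
    - {"tx":0,"ty":0,"tz":-1,"ax":0,"ay":0,"az":0,"grip":1}
    - {"tx":0,"ty":0,"tz":-1,"ax":0,"ay":0,"az":0,"grip":1}
  newtons: 70

```text
clock: 6.75
ee_pos: [0.4525, -0.2966, 0.2219]
tool_rot: [3.133, 0.006, 1.502]
contact_force: [0.4, -0.5, 0.1]
opening: 0.095
grasp_force: 69.4
```

Emit:
apply_moves:
  steps:
    - {"tx":0.2,"ty":0,"tz":-0.2,"ax":0,"ay":0,"az":0,"grip":1}
    - {"tx":0.4,"ty":0,"tz":-0.4,"ax":0,"ay":0,"az":0,"grip":1}
    - {"tx":0.65,"ty":0,"tz":-0.4,"ax":0,"ay":0,"az":0,"grip":1}
    - {"tx":0.9,"ty":0,"tz":-0.4,"ax":0,"ay":0,"az":0,"grip":1}
    - {"tx":1,"ty":0,"tz":-0.4,"ax":0,"ay":0,"az":0,"grip":1}
  newtons: 70

```text
clock: 7.25
ee_pos: [0.4602, -0.1423, 0.2747]
tool_rot: [-3.141, -0.001, 1.504]
contact_force: [0.5, -0.2, -0.3]
opening: 0.095
grasp_force: 69.4
```

Emit:
apply_moves:
  steps:
    - {"tx":0.25,"ty":0,"tz":0,"ax":0,"ay":0,"az":0,"grip":1}
    - {"tx":0.5,"ty":0,"tz":0,"ax":0,"ay":0,"az":0,"grip":1}
    - {"tx":0.75,"ty":0,"tz":0,"ax":0,"ay":0,"az":0,"grip":1}
    - {"tx":1,"ty":0,"tz":0,"ax":0,"ay":0,"az":0,"grip":1}
  newtons: 70

```text
clock: 7.65
ee_pos: [0.4704, 0.0056, 0.2742]
tool_rot: [-3.141, 0.0, 1.501]
contact_force: [1.1, -0.1, -1.0]
opening: 0.099
grasp_force: 69.4
```

Emit:
apply_moves:
  steps:
    - {"tx":0.2,"ty":0,"tz":0,"ax":0,"ay":0,"az":-0.03,"grip":1}
    - {"tx":0.4,"ty":0,"tz":0,"ax":0,"ay":0,"az":-0.06,"grip":1}
    - {"tx":0.6,"ty":0,"tz":0,"ax":0,"ay":0,"az":-0.09,"grip":1}
    - {"tx":0.8,"ty":0,"tz":0,"ax":0,"ay":0,"az":-0.09,"grip":1}
    - {"tx":0.8,"ty":0,"tz":0,"ax":0,"ay":0,"az":-0.09,"grip":1}
    - {"tx":0.8,"ty":0,"tz":0,"ax":0,"ay":0,"az":-0.09,"grip":1}
  newtons: 70

```text
clock: 8.25
ee_pos: [0.4788, 0.1243, 0.2741]
tool_rot: [-3.14, 0.001, 1.786]
contact_force: [0.3, -0.7, 0.0]
opening: 0.091
grasp_force: 69.3
```

```bash
python3 - <<'E'
from h import *
s=r.snapshot("wrist");save(s,"w5");np.save("w5.npy",s,allow_pickle=True)
st=r.state();print(st["clock"],st["ee_pos"],st["tool_rot"],st["contact_force"],st["wrist_torque"],st["opening"])
E
```

```text
8.3 [0.47888975 0.1237216  0.27424779] [-3.14031013e+00  5.37734313e-04  1.78464495e+00] [-0.36273793  0.45942509 -1.4619788 ] [ 0.03482117 -0.00794619 -0.0210975 ] 0.09690930658630086
```

View pics/w5.png

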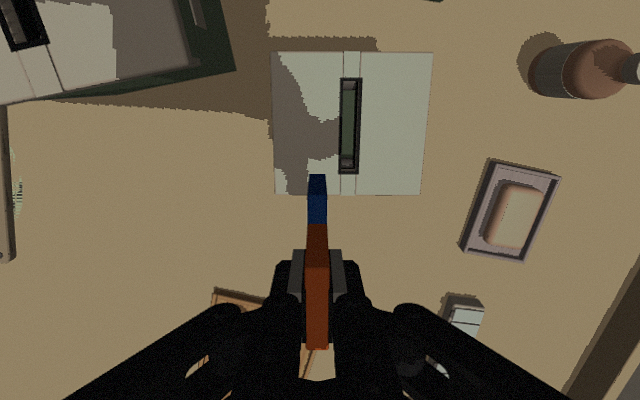

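The cassette is held upright (columns 306–329), and the lid with its slot (about 341–361, 78–173) lies just ahead. I'll measure the slot again, and the cassette relative to it.

```bash
python3 - <<'E'
from h import *
s=np.load("w5.npy",allow_pickle=True).item()
g=s["img"].astype(int).sum(2)
sub=(g[68:180,332:370]<170).astype(np.uint8)
n,l,t,ce=cv2.connectedComponentsWithStats(sub);k=1+np.argmax(t[1:,4]);ys,xs=np.nonzero(l==k);print(t[k])
pts=np.array([at(s,(x+332,y+68),.14)[:2] for x,y in zip(xs,ys)],np.float32)
h=cv2.minAreaRect(pts*1000);print(h,cv2.boxPoints(h).round(1).tolist())
for p in((272,52),(433,52),(421,195),(275,195)): print(at(s,p,.14)[:2].round(4))
# cassette: expected pixels of its edges at tool centreline
e=np.array([.4789,.1237,.2742]);yaw=1.7846
xh=np.array([np.cos(yaw),np.sin(yaw),0]);yh=np.array([np.sin(yaw),-np.cos(yaw),0])
for nm,a,z in(("tab top near",-.018,.034),("tab top +",.018,.034),("shoulder",.032,-.006),("body bottom",.032,-.043),("foot",.0215,-.061)):
    print(nm,[proj(s,e+xh*a+yh*o+[0,0,z]).round(1).tolist() for o in(-.0045,.0045)])
im=s["img"].astype(int)
for y in(180,190,200,215,235,250,270,300,340): print(y," ".join("%d/%d/%d"%tuple(im[y,x]) for x in range(302,334)))
E
```

```text
[   6   10   24   96 1268]
((492.93560791015625, 175.36822509765625), (17.120899200439453, 74.1520767211914), 12.127106666564941) [[476.79998779296875, 209.8000030517578], [492.3999938964844, 137.3000030517578], [509.1000061035156, 140.89999389648438], [493.5, 213.39999389648438]]
[0.4238 0.2169]
[0.5404 0.2426]
[0.5656 0.1339]
[0.4458 0.1076]
tab top near [[306.6, 351.2], [329.6, 351.2]]
tab top + [[305.8, 270.2], [331.0, 270.2]]
shoulder [[308.2, 197.5], [328.1, 197.5]]
body bottom [[309.9, 176.3], [326.1, 176.4]]
foot [[310.5, 185.3], [325.2, 185.3]]
180 86/79/68 91/84/74 88/81/72 88/83/72 84/75/63 146/147/126 108/108/101 34/39/46 4/12/35 11/23/38 3/11/31 10/13/35 18/27/40 14/19/39 4/11/33 10/15/31 13/21/35 11/23/39 1/16/33 0/4/30 2/18/31 6/14/34 0/7/26 27/36/46 140/143/122 149/153/132 149/148/133 146/149/129 149/149/133 149/150/133 145/148/129 151/152/133
190 88/80/70 91/83/70 90/82/72 93/85/73 93/86/73 56/58/54 13/21/35 3/14/33 0/6/27 8/19/32 10/23/36 0/14/33 2/13/32 5/17/34 2/14/34 1/15/32 2/12/34 17/24/39 2/12/31 13/15/32 0/9/32 7/14/33 0/6/28 2/13/33 44/50/53 144/145/127 149/
[... 1419 characters left out ...]
/39/11 92/42/16 88/36/10 91/42/17 92/46/21 86/35/10 92/43/23 89/38/17 90/43/22 90/40/11 91/40/17 81/28/8 59/27/13 8/0/0 20/23/22 41/39/35 45/39/38
300 9/2/2 0/0/0 2/11/12 21/14/10 78/36/8 93/41/17 90/41/13 91/39/14 87/36/16 92/41/17 89/40/13 91/40/20 89/35/12 89/39/13 92/43/19 90/38/15 90/39/19 89/39/15 93/44/19 93/42/22 89/37/13 86/34/9 93/44/22 87/34/10 88/37/10 87/35/9 44/17/7 14/16/15 13/5/4 23/22/22 8/0/0 66/62/54
340 18/20/22 1/0/2 14/10/7 5/8/5 55/24/6 86/42/20 95/44/21 89/40/15 91/43/19 92/41/19 90/38/11 90/40/17 92/44/23 94/45/22 89/38/11 90/35/15 92/41/14 93/41/19 91/38/16 88/38/11 92/37/17 88/35/10 93/46/25 89/42/12 92/41/18 71/32/14 32/17/14 0/9/8 13/12/11 14/7/10 34/35/30 4/12/7
```

Emit:
apply_moves:
  steps:
    - {"tx":0.2,"ty":0.11,"tz":0,"ax":0,"ay":0,"az":0,"grip":1}
    - {"tx":0.313,"ty":0.169,"tz":0,"ax":0,"ay":0,"az":0,"grip":1}
    - {"tx":0.313,"ty":0.169,"tz":0.1,"ax":0,"ay":0,"az":0,"grip":1}
    - {"tx":0.313,"ty":0.169,"tz":0.25,"ax":0,"ay":0,"az":0,"grip":1}
    - {"tx":0.313,"ty":0.169,"tz":0.4,"ax":0,"ay":0,"az":0,"grip":1}
    - {"tx":0.313,"ty":0.169,"tz":0.42,"ax":0,"ay":0,"az":0,"grip":1}
    - {"tx":0.313,"ty":0.169,"tz":0.42,"ax":0,"ay":0,"az":0,"grip":1}
    - {"tx":0.313,"ty":0.169,"tz":0.42,"ax":0,"ay":0,"az":0,"grip":1}
  newtons: 70

```text
clock: 9.1
ee_pos: [0.4945, 0.1749, 0.2129]
tool_rot: [3.14, 0.0, 1.784]
contact_force: [0.0, -0.1, -0.4]
opening: 0.091
grasp_force: 69.4
```

```bash
python3 - <<'E'
from h import *
s=r.snapshot("wrist");save(s,"w6",(230,60,410,240),3.3);np.save("w6.npy",s,allow_pickle=True)
st=r.state();print(st["clock"],st["ee_pos"],st["tool_rot"],st["contact_force"],st["opening"])
E
```

```text
9.15 [0.49470718 0.17516375 0.2132418 ] [3.13951327e+00 7.80808864e-05 1.78376047e+00] [-0.33988118  0.39644818 -0.39632288] 0.09725621068830412
```

View pics/w6.png

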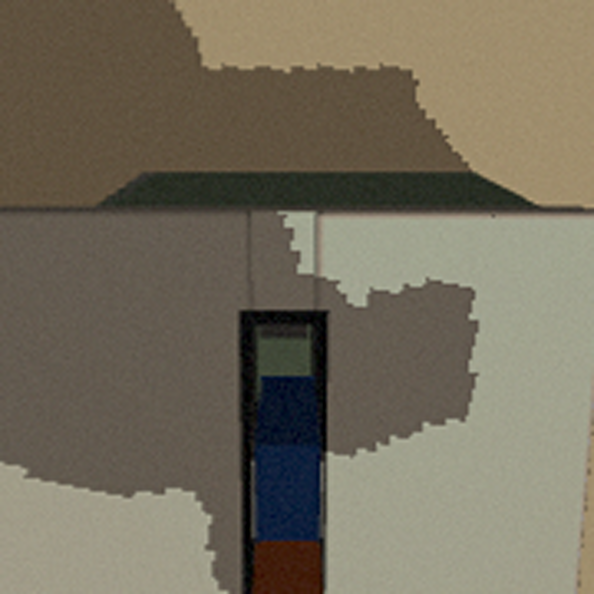

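The foot's centre (crop column 288) sits about 0.9 mm right of the slot's centre (284). I'll correct that and descend gently.

Emit:
apply_moves:
  steps:
    - {"tx":0,"ty":-0.006,"tz":0,"ax":0,"ay":0,"az":0,"grip":1}
    - {"tx":0,"ty":-0.006,"tz":0,"ax":0,"ay":0,"az":0,"grip":1}
    - {"tx":0,"ty":-0.006,"tz":0.03,"ax":0,"ay":0,"az":0,"grip":1}
    - {"tx":0,"ty":-0.006,"tz":0.06,"ax":0,"ay":0,"az":0,"grip":1}
    - {"tx":0,"ty":-0.006,"tz":0.085,"ax":0,"ay":0,"az":0,"grip":1}
    - {"tx":0,"ty":-0.006,"tz":0.105,"ax":0,"ay":0,"az":0,"grip":1}
    - {"tx":0,"ty":-0.006,"tz":0.11,"ax":0,"ay":0,"az":0,"grip":1}
    - {"tx":0,"ty":-0.006,"tz":0.11,"ax":0,"ay":0,"az":0,"grip":1}
  newtons: 70

```text
clock: 9.95
ee_pos: [0.4929, 0.1753, 0.195]
tool_rot: [-3.141, 0.0, 1.784]
contact_force: [-1.1, 0.3, -0.7]
opening: 0.095
grasp_force: 69.4
```

Emit:
apply_moves:
  steps:
    - {"tx":0,"ty":0,"tz":0.03,"ax":0,"ay":0,"az":0,"grip":1}
    - {"tx":0,"ty":0,"tz":0.06,"ax":0,"ay":0,"az":0,"grip":1}
    - {"tx":0,"ty":0,"tz":0.09,"ax":0,"ay":0,"az":0,"grip":1}
    - {"tx":0,"ty":0,"tz":0.12,"ax":0,"ay":0,"az":0,"grip":1}
    - {"tx":0,"ty":0,"tz":0.12,"ax":0,"ay":0,"az":0,"grip":1}
    - {"tx":0,"ty":0,"tz":0.12,"ax":0,"ay":0,"az":0,"grip":1}
  newtons: 70

```text
clock: 10.55
ee_pos: [0.4929, 0.1753, 0.1771]
tool_rot: [-3.141, 0.0, 1.784]
contact_force: [-0.2, -0.2, -0.6]
opening: 0.099
grasp_force: 69.4
```

Emit:
apply_moves:
  steps:
    - {"tx":0,"ty":0,"tz":0.015,"ax":0,"ay":0,"az":0,"grip":1}
    - {"tx":0,"ty":0,"tz":0.03,"ax":0,"ay":0,"az":0,"grip":1}
    - {"tx":0,"ty":0,"tz":0.045,"ax":0,"ay":0,"az":0,"grip":1}
    - {"tx":0,"ty":0,"tz":0.06,"ax":0,"ay":0,"az":0,"grip":1}
    - {"tx":0,"ty":0,"tz":0.06,"ax":0,"ay":0,"az":0,"grip":1}
  newtons: 70

```text
clock: 11.05
ee_pos: [0.4939, 0.175, 0.1689]
tool_rot: [3.14, 0.001, 1.784]
contact_force: [1.7, -2.9, 2.0]
opening: 0.093
grasp_force: 69.9
```

Emit:
apply_moves:
  steps:
    - {"tx":-0.006,"ty":0,"tz":0.01,"ax":0,"ay":0,"az":0,"grip":1}
    - {"tx":-0.006,"ty":0,"tz":0.02,"ax":0,"ay":0,"az":0,"grip":1}
    - {"tx":-0.006,"ty":0,"tz":0.025,"ax":0,"ay":0,"az":0,"grip":1}
    - {"tx":-0.006,"ty":0,"tz":0.025,"ax":0,"ay":0,"az":0,"grip":1}
  newtons: 70

```text
clock: 11.45
ee_pos: [0.4945, 0.175, 0.1666]
tool_rot: [3.138, -0.001, 1.785]
contact_force: [-1.2, -0.4, 10.6]
opening: 0.095
grasp_force: 71.1
```

Emit:
apply_moves:
  steps:
    - {"tx":0,"ty":0,"tz":0.008,"ax":0,"ay":0,"az":0,"grip":1}
    - {"tx":0,"ty":0,"tz":0.015,"ax":0,"ay":0,"az":0,"grip":1}
    - {"tx":0,"ty":0,"tz":0.015,"ax":0,"ay":0,"az":0,"grip":1}
  newtons: 70

```text
clock: 11.75
ee_pos: [0.4947, 0.1751, 0.1642]
tool_rot: [3.138, -0.001, 1.785]
contact_force: [0.9, 0.4, 8.2]
opening: 0.095
grasp_force: 70.8
```

Emit:
apply_moves:
  steps:
    - {"tx":0,"ty":0,"tz":0.007,"ax":0,"ay":0,"az":0,"grip":1}
    - {"tx":0,"ty":0,"tz":0.01,"ax":0,"ay":0,"az":0,"grip":1}
    - {"tx":0,"ty":0,"tz":0.01,"ax":0,"ay":0,"az":0,"grip":1}
  newtons: 70

```text
clock: 12.05
ee_pos: [0.4943, 0.1749, 0.162]
tool_rot: [3.139, -0.0, 1.784]
contact_force: [1.5, -1.0, 4.6]
opening: 0.1
grasp_force: 70.2
```

Emit:
apply_moves:
  steps:
    - {"tx":0,"ty":0,"tz":0.015,"ax":0,"ay":0,"az":0,"grip":1}
    - {"tx":0,"ty":0,"tz":0.03,"ax":0,"ay":0,"az":0,"grip":1}
    - {"tx":0,"ty":0,"tz":0.045,"ax":0,"ay":0,"az":0,"grip":1}
    - {"tx":0,"ty":0,"tz":0.06,"ax":0,"ay":0,"az":0,"grip":1}
    - {"tx":0,"ty":0,"tz":0.06,"ax":0,"ay":0,"az":0,"grip":1}
  newtons: 70

```text
clock: 12.55
ee_pos: [0.493, 0.1744, 0.1511]
tool_rot: [-3.141, -0.0, 1.784]
contact_force: [1.1, 0.2, 0.8]
opening: 0.093
grasp_force: 69.5
```

Emit:
apply_moves:
  steps:
    - {"tx":0,"ty":0,"tz":0.015,"ax":0,"ay":0,"az":0,"grip":1}
    - {"tx":0,"ty":0,"tz":0.03,"ax":0,"ay":0,"az":0,"grip":1}
    - {"tx":0,"ty":0,"tz":0.045,"ax":0,"ay":0,"az":0,"grip":1}
    - {"tx":0,"ty":0,"tz":0.045,"ax":0,"ay":0,"az":0,"grip":1}
  newtons: 70

```text
clock: 12.95
ee_pos: [0.4931, 0.1744, 0.1445]
tool_rot: [-3.141, 0.0, 1.784]
contact_force: [1.2, 0.8, 0.1]
opening: 0.093
grasp_force: 69.5
```

Emit:
apply_moves:
  steps:
    - {"tx":0,"ty":0,"tz":0,"ax":0,"ay":0,"az":0,"grip":0.4}
    - {"tx":0,"ty":0,"tz":0,"ax":0,"ay":0,"az":0,"grip":0.2}
    - {"tx":0,"ty":0,"tz":0,"ax":0,"ay":0,"az":0,"grip":0.2}
    - {"tx":0,"ty":0,"tz":0,"ax":0,"ay":0,"az":0,"grip":0.2}
    - {"tx":0,"ty":0,"tz":0,"ax":0,"ay":0,"az":0,"grip":0.2}
    - {"tx":0,"ty":0,"tz":-0.2,"ax":0,"ay":0,"az":0,"grip":0.2}
    - {"tx":0,"ty":0,"tz":-0.45,"ax":0,"ay":0,"az":0,"grip":0.2}
    - {"tx":0,"ty":0,"tz":-0.45,"ax":0,"ay":0,"az":0,"grip":0.2}

```text
clock: 13.75
ee_pos: [0.4962, 0.1752, 0.2187]
tool_rot: [3.132, -0.0, 1.784]
contact_force: [0.7, -0.0, 0.7]
opening: 0.404
grasp_force: 0.0
```

Emit:
apply_moves:
  steps:
    - {"tx":0,"ty":0,"tz":0,"ax":0,"ay":0,"az":0,"grip":1}
    - {"tx":0,"ty":0,"tz":0,"ax":0,"ay":0,"az":0,"grip":1}
    - {"tx":0,"ty":0,"tz":0,"ax":0,"ay":0,"az":0,"grip":1}
    - {"tx":0,"ty":0,"tz":0,"ax":0,"ay":0,"az":0,"grip":1}
    - {"tx":0,"ty":0,"tz":0,"ax":0,"ay":0,"az":0,"grip":1}
    - {"tx":0,"ty":0,"tz":0,"ax":0,"ay":0,"az":0,"grip":1}

```text
clock: 14.35
ee_pos: [0.4931, 0.1744, 0.2121]
tool_rot: [-3.141, 0.0, 1.784]
contact_force: [-0.9, -0.1, -0.1]
opening: 0.001
grasp_force: 0.0
```

```bash
python3 - <<'E'
from h import *
s=r.snapshot("wrist");save(s,"w7",(200,100,440,340),2.5);np.save("w7.npy",s,allow_pickle=True)
st=r.state();print(st["clock"],st["ee_pos"],st["tool_rot"],st["contact_force"],st["opening"])
E
```

```text
14.4 [0.4931336  0.17444689 0.21229147] [-3.14118769e+00  3.69760816e-05  1.78449441e+00] [ 0.16245901  0.96425301 -0.45421751] -0.0026034084067222815
```

View pics/w7.png

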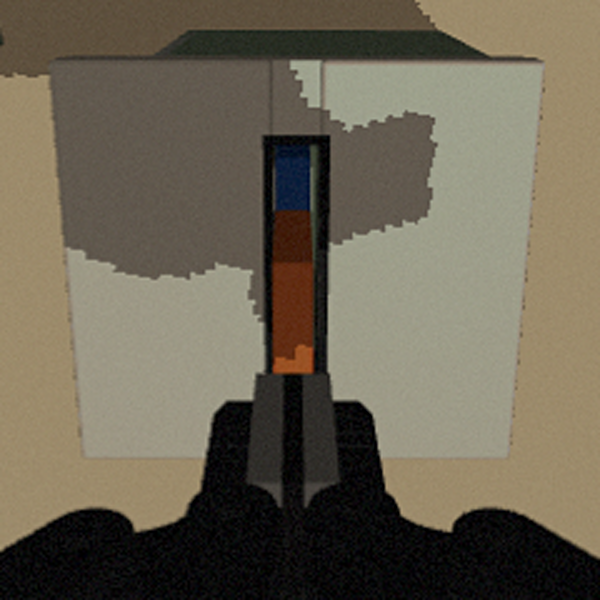

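The cassette stands in the slot with its tab up (crop column 293), held by the catches, and the closed fingers are above it. I'll push on the tab's edge now.

Emit:
apply_moves:
  steps:
    - {"tx":0,"ty":0,"tz":0.1,"ax":0,"ay":0,"az":0,"grip":1}
    - {"tx":0,"ty":0,"tz":0.2,"ax":0,"ay":0,"az":0,"grip":1}
    - {"tx":0,"ty":0,"tz":0.22,"ax":0,"ay":0,"az":0,"grip":1}
    - {"tx":0,"ty":0,"tz":0.235,"ax":0,"ay":0,"az":0,"grip":1}
    - {"tx":0,"ty":0,"tz":0.25,"ax":0,"ay":0,"az":0,"grip":1}
    - {"tx":0,"ty":0,"tz":0.25,"ax":0,"ay":0,"az":0,"grip":1}

```text
clock: 15.0
ee_pos: [0.4934, 0.1745, 0.1752]
tool_rot: [3.141, 0.0, 1.784]
contact_force: [0.0, -0.6, 0.8]
opening: 0.002
grasp_force: 0.3
```

Emit:
apply_moves:
  steps:
    - {"tx":0,"ty":0,"tz":0.01,"ax":0,"ay":0,"az":0,"grip":1}
    - {"tx":0,"ty":0,"tz":0.02,"ax":0,"ay":0,"az":0,"grip":1}
    - {"tx":0,"ty":0,"tz":0.03,"ax":0,"ay":0,"az":0,"grip":1}
    - {"tx":0,"ty":0,"tz":0.03,"ax":0,"ay":0,"az":0,"grip":1}

```text
clock: 15.4
ee_pos: [0.4932, 0.1745, 0.1705]
tool_rot: [3.142, 0.0, 1.784]
contact_force: [0.2, 0.2, 2.6]
opening: -0.001
grasp_force: 1.9
```

Emit:
apply_moves:
  steps:
    - {"tx":0,"ty":0,"tz":0.015,"ax":0,"ay":0,"az":0,"grip":1}
    - {"tx":0,"ty":0,"tz":0.03,"ax":0,"ay":0,"az":0,"grip":1}
    - {"tx":0,"ty":0,"tz":0.045,"ax":0,"ay":0,"az":0,"grip":1}
    - {"tx":0,"ty":0,"tz":0.045,"ax":0,"ay":0,"az":0,"grip":1}

```text
clock: 15.8
ee_pos: [0.4929, 0.1744, 0.1632]
tool_rot: [-3.141, 0.0, 1.784]
contact_force: [-0.5, 0.0, 2.7]
opening: 0.003
grasp_force: 1.0
```

Emit:
apply_moves:
  steps:
    - {"tx":0,"ty":0,"tz":0.015,"ax":0,"ay":0,"az":0,"grip":1}
    - {"tx":0,"ty":0,"tz":0.03,"ax":0,"ay":0,"az":0,"grip":1}
    - {"tx":0,"ty":0,"tz":0.045,"ax":0,"ay":0,"az":0,"grip":1}
    - {"tx":0,"ty":0,"tz":0.045,"ax":0,"ay":0,"az":0,"grip":1}

```text
clock: 16.2
ee_pos: [0.4924, 0.1743, 0.1558]
tool_rot: [-3.139, 0.0, 1.784]
contact_force: [0.3, 0.6, -0.0]
opening: -0.001
grasp_force: 0.0
```

```bash
python3 - <<'E'
from h import *
st=r.state();print(st["clock"],st["ee_pos"],st["contact_force"])
s=r.snapshot("wrist");a=s["img"].astype(int)
sub=a[150:255,300:340];print("orange px",((sub[:,:,0]>50)&(sub[:,:,0]>1.8*sub[:,:,1])).sum(),"blue",((sub[:,:,2]>1.5*sub[:,:,0]+15)).sum());save(s,"w8",(200,100,440,340),2)
E
```

```text
16.2 [0.49241361 0.17425602 0.15581626] [ 0.34801953  0.56078668 -0.03984208]
orange px 804 blue 0
```

Emit:
apply_moves:
  steps:
    - {"tx":0,"ty":0,"tz":-0.2,"ax":0,"ay":0,"az":0,"grip":1}
    - {"tx":0,"ty":0,"tz":-0.5,"ax":0,"ay":0,"az":0,"grip":1}
    - {"tx":0,"ty":0,"tz":-0.8,"ax":0,"ay":0,"az":0,"grip":1}
    - {"tx":-0.3,"ty":0,"tz":-0.8,"ax":0,"ay":0,"az":0,"grip":1}
    - {"tx":-0.6,"ty":0,"tz":-0.8,"ax":0,"ay":0,"az":0,"grip":1}
    - {"tx":-0.6,"ty":0,"tz":-0.8,"ax":0,"ay":0,"az":0,"grip":1}

```text
clock: 16.85
ee_pos: [0.5131, 0.0822, 0.2771]
tool_rot: [-3.142, 0.002, 1.78]
contact_force: [0.1, 1.0, -0.1]
opening: 0.0
grasp_force: 0.0
```

```bash
python3 - <<'E'
from h import *
st=r.state();print(st["clock"],st["ee_pos"])
for cam in("wrist","scene","top"):
    s=r.snapshot(cam)
    print(cam,"tab",[(d["confidence"],np.round(d["pixel"])) for d in r.pinpoint(s,"tab_top")],"cas",[(d["confidence"],np.round(d["extent"])) for d in r.find_in(s,"cassette")])
    a=s["img"].astype(int);m=((a[:,:,0]>50)&(a[:,:,0]>1.8*a[:,:,1])&(a[:,:,1]>1.4*a[:,:,2])).astype(np.uint8)
    b=((a[:,:,2]>1.6*a[:,:,0]+12)).astype(np.uint8)
    yh=np.array([.977,.212,0]);xh=np.array([-.212,.977,0]);c=np.array([.493,.1753,.14])
    P=lambda dx,dy,z:proj(s,c+xh*dy+yh*dx+[0,0,z])
    q=np.array([P(i*.006,j*.035,0) for i,j in((-1,-1),(1,-1),(1,1),(-1,1))]);print(" slot px",q.round().tolist()," 20mm up",P(0,0,.02).round())
    x0,y0=q.min(0).astype(int)-12;x1,y1=q.max(0).astype(int)+12
    for n,w in(("orange",m),("blue",b)):
        ys,xs=np.nonzero(w[y0:y1,x0:x1]);print(" ",n,len(xs),(xs.min()+x0,xs.max()+x0,ys.min()+y0,ys.max()+y0) if len(xs) else "")
    if cam=="wrist":
        x=int(q[:,0].mean())
        for y in range(int(q[:,1].min())-4,int(q[:,1].max())+5,6): print("  ",y," ".join("%d/%d/%d"%tuple(a[y,k]) for k in range(x-14,x+15,3)))
E
```

```text
16.85 [0.51309071 0.08216757 0.27711707]
wrist tab [(0.94, array([318.,  61.]))] cas [(0.57, array([312.,  34., 323.,  97.]))]
 slot px [[310.0, 109.0], [325.0, 109.0], [325.0, 10.0], [309.0, 10.0]]  20mm up [317.  60.]
  orange 0 
  blue 0 
   6 145/146/129 95/96/84 79/77/69 84/87/77 86/87/77 87/87/77 85/85/76 86/86/77 49/50/44 142/145/126
   12 146/147/129 50/51/48 27/21/23 25/26/21 30/26/25 26/21/18 31/26/26 32/28/27 28/32/34 145/146/127
   18 144/146/127 48/48/44 7/14/11 68/64/58 68/62/57 71/66/59 73/69/62 38/42/32 29/25/29 143/143/127
   24 144/145/127 67/68/58 14/8/2 45/42/39 41/36/34 42/42/39 8/9/3 45/52/41 21/20/22 145/146/129
   30 142/143/125 61/60/55 9/10/17 60/66/53 52/57/48 55/61/52 58/65/53 47/55/40 23/22/20 143/144/126
   36 143/146/126 66/68/58 21/19/22 45/52/57 12/26/55 16/36/58 38/48/67 50/53/42 21/26/29 146/150/131
   42 144/147/128 81/80/73 20/15/17 69/72/66 98/44/41 67/35/38 67/32/38 49/56/44 24/25/25 145/145/130
   48 146/148/130 81/83/73 15/11/16 78/64/47 141/77/33 92/45/20 93/41/17 53/61/51 26/26/24 142/146/127
   54 145/148/131 79/77/70 17/20/24 70/62/46 142/
[... 642 characters left out ...]
 41/44/36 29/29/29 143/147/127
   96 142/144/128 105/109/97 40/38/37 63/70/52 12/25/54 4/26/54 0/17/50 41/46/37 28/27/27 143/144/125
   102 136/137/119 89/85/74 41/39/32 55/53/46 58/51/49 57/53/49 58/54/49 33/37/33 23/20/16 145/149/131
   108 89/81/71 76/70/60 26/26/23 28/24/23 15/12/12 20/19/20 17/6/9 4/6/1 12/18/16 145/147/129
scene tab [] cas []
 slot px [[358.0, 174.0], [360.0, 178.0], [385.0, 172.0], [383.0, 169.0]]  20mm up [373. 168.]
  orange 0 
  blue 0 
top tab [] cas [(0.73, array([394., 215., 408., 232.]))]
 slot px [[273.0, 214.0], [272.0, 209.0], [245.0, 214.0], [246.0, 219.0]]  20mm up [258. 213.]
  orange 8 (np.int64(255), np.int64(267), np.int64(214), np.int64(216))
  blue 0
```

The tab top spans 45 px where 36 mm at lid level would span 51. That puts it at z ≈ 0.10 m, so the cassette is standing on the box floor, well below the lid and throat. Nothing protrudes in the scene view, so I'm handing in.

```bash
python3 -c "
from station import r
print(r.job_done())"
```

```text
the job is handed in; nothing more can be done
None
```

The cassette went foot first through the middle box's slot, past the catches, and is now fully inside; the highest contact force I read was about 11 N, the glasses and other items were not touched, and the job was handed in at about 17 s (no verdict returned).

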